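# Unhitch the drawbar from its ball and hold it up for greasing

### The job

The yellow drawbar coupler is latched onto the ball of the hitch on the bench. Take the red latch handle, pull it sideways (away from the coupler's head, against its spring) as far as it goes while the coupler still sits on the ball, then lift the coupler until its whole rim is clearly above the top of the ball, so that the ball can be greased. Finish while still holding the coupler up there, steady, and leave the other things on the bench where they are.

Things in the scene. Friction and masses are not known exactly. Their poses are not given: they have to be found in the camera images.
- hitch: the hitch, fixed to the bench: grey base plate 300x100x12 mm with a steel ball on a stud and a pivot bracket. Origin on the bench under the middle of the ball; its x runs along the drawbar from ball to pivot (roughly away from the robot), y is the direction in which the latch is pulled (roughly to the robot's left), z up. The plate reaches from x = -55 mm to x = 245 mm
- hitch_ball: the steel ball, 50 mm across, fixed on the hitch; origin at its centre, 80 mm above the bench (top of the ball at 105 mm)
- tongue_pivot (a point): point on the drawbar's pivot axis, fixed: 200 mm from the ball along the hitch's x, 80 mm above the bench; the axis is the hitch's y
- tongue: the yellow drawbar, about 0.7 kg, with the coupler head: a hollow cap 76x66x53 mm over the ball (top 115 mm, rim 62 mm above the bench). Origin on the pivot axis, the head 200 mm from it along -x. Level at the start, axes as the hitch's. With the latch pulled it swings up freely, by up to 0.8 rad (stop), and falls back when let go (about 3.5 N at the head)
- coupler_rim (a point): middle of the coupler's lower rim, 62 mm above the bench at the start; the rim reaches 37 mm to either side of it along the drawbar. Raising the drawbar by 0.3 rad brings it to about 122 mm, and the whole rim above the top of the ball
- latch (a joint): how far the latch is pulled sideways along the hitch's +y, in m: 0 = home (a jaw under the ball locks the coupler down), 0.020 = end stop. The jaw is free of the ball from 0.015 on. A spring pulls it home with 4 N at 0 and 11 N at 0.020; it returns when let go
- latch_handle (a point): middle of the red latch handle, an upright paddle 34 mm wide (hitch's x), 14 mm thick (hitch's y), 60 mm high, beside and above the head; at home 43 mm to the +y side of the ball's middle. At the start the point is 152 mm above the bench, 29 mm under the paddle's top, 37 mm above the head's top. It swings up with the drawbar, which can be lifted by it: 200 mm before the pivot axis, 72 mm above it
- grease_pot: bystander: round grease pot with green lid, 63 mm across, 54 mm high, standing right of the hitch; origin at centre of underside
- grease_brush: bystander: flat brush with red handle, 221x56x18 mm, lying right of the hitch; origin at centre of underside
- spanner_17: bystander: combination spanner 194 mm long, lying flat right of the hitch; origin at centre of underside
- lock_nut: bystander: black slotted ring nut, 98 mm across, 19 mm high, lying left of the hitch; origin at centre of underside
- old_bush_1: bystander: rusty bush, 52 mm across, 85 mm high, standing left of the hitch; origin at centre of underside
- cap_screw: bystander: black socket head screw 15x44x15 mm, lying right of the hitch; origin at centre of underside

How it is judged:
By the outcome, as a careful person would: the job done as asked, in the order asked, and still so for the second after the job is handed in, while the arm keeps its last pose, push and grip.
It also fails if it takes over 40 s, if anything falls off the work surface, if the arm or the gripper's body presses on something with over 40 N, if the wrist force passes 120 N, or if a joint passes its speed limit or range.

### The arm

A 6-joint arm with a two-finger parallel gripper is mounted at the origin on the work surface; the furniture and walls round the work are solid. World frame = base frame: x ahead of the robot, y to its left, z up, the work surface at z = 0. Lengths are in m, angles in degrees, forces in N, time in s.
With the tool pointing down it reaches from about 0.35 to 0.875 m from the base axis. Payload 4.2 kg.
Tool frame: the origin (TCP) lies between the finger pads; the fingertips stand 17 mm ahead of it and the grasp point (between the pads) lies 2 mm behind it; z points along the fingers, y is the direction in which the jaws open and shut (so a half turn about z gives the same grasp; the last joint's range is limited). The gripper opens to 87 mm and grips with 3 to 60 N. Pads are 19 mm wide; open, the fingers measure 117 mm over their backs; the gripper's body (75 mm by 190 mm) begins 51 mm behind the grasp point.
Start: joints at [80.42, 22.042, 0.453, 0, -68.411, -14.817], TCP at [0.258, 0.569, 0.24] pointing down, gripper open.
Joint ranges: [-179.83, 179.83], [-69.29, 118.12], [-61.27, 80.66], [-181.25, 117.63], [-171.15, -9.14], [-177.46, 177.46]. Speed limits (degrees/s): [159.86, 159.86, 180, 180, 180, 180].

### API

Orientations are given as a 3x3 rotation matrix whose columns are the frame's x, y, z axes.
In Python, from station import r gives the robot as it stands.
- The arm moves only by the shell command python3 -m creep 'ROWS'. ROWS is JSON, a list of rows, each a list of 7 numbers: the opening, from 0 (shut) to 1 (fully open), then the shift along the tool's x, y, z scaled (see below), then the turn, a rotation vector about the tool's x, y, z scaled (see below). A call has 1 to 5 rows; each row is the pose to reach, as a shift and turn from the pose measured when the call began, along the tool's axes at that moment, turning the shorter way round; what a row does not reach only later rows make up. The controller multiplies each number of a shift by 300 mm and each number of a turn by 180 degrees. A row lasts 1/12 s, in which the tool goes at most 41.7 mm and 7.16 degrees, less where a joint would pass 70% of its speed; a pose out of reach is approached as far as the arm can. A call with a number of a shift or a turn outside -1 to 1 is refused whole. A call with a gripper value outside its range is refused whole. The fingers move at their own pace and stop on an object; the grip force is fixed at half the most. Time passes only in rows, so rows that repeat a pose let the fingers close. It gives the time, the measured TCP pose, the force and the opening at its end, in the units of the state.
- r.sense(): the state, without advancing time (a new reading comes with each control period).
- r.capture(name): name is "side" or "top"; returns the picture (384x512x3 uint8, blue, green, red); there is no depth.
- r.camera_model(name): a dict with "mtx" (3x3 intrinsics, pixels), "R" (3x3) and "t" (3): a world point X has camera coordinates R X + t. Camera axes: x right, y down, z forward; pixel columns grow to the right and rows downward; lengths in m; the calibration is good to about 2 mm. A picture is of the moment at which its call begins. camera_model takes no time and is no camera call.
- r.finish_job(): hands the job in, once; it reports no verdict.
Trained networks look in the newest picture that a camera, given by its name, has taken for a name from the list of things; names that differ only in an ending like _2 or _b are one class to them, and where a whole thing is asked for, a point or a joint stands for the part that bears it (a point fixed in the world has none). Each returns a list of dicts, best first, with "score" (0 to 1); they miss things now and then, are a little off and sometimes report something else, mostly with a low value. They report only what shows in the picture. A call takes as long as a camera call.
- r.recognise(camera, target): "rect" ([left, top, right, bottom] as shares, 0 to 1, of the picture: columns of its width, rows of its height, round what is visible of it).
- r.outline_of(camera, target): "pixels" (384x512 bool, what is visible of it) and "rect" ([left, top, right, bottom] as shares, 0 to 1, of the picture: columns of its width, rows of its height, round what is visible of it).
The state is a dict: "time_s": time; "joints": joint angles; "joint_velocities": joint speeds; "effort": joint torques, N m; "tcp_pos": TCP position; "ee_rot": TCP orientation; "wrist_force": force on the tool from outside, world axes, zero at the start; "moment": the same for the moment, N m; "gripper_width": opening from 0.0 (shut) to 1.0 (fully open).
Only numpy, scipy, OpenCV 4.12 (cv2) and the standard library are available. Lean on these libraries where they do the work, as an engineer would, in place of code of your own. Each camera call takes 0.05 s, during which the arm holds its last target.

## Working session

There is one attempt and no reset: what is moved stays moved. The work goes in short steps, Python scripts to look and compute and a shell command to move; the robot and the scene stay as the last step left them, time stands still between calls to the robot, and variables do not carry over. Pictures are saved under pics/ and viewed, and the job is handed in when it is done.

```bash
ls; mkdir -p pics; python3 - <<'E'
from station import r
import cv2,numpy as np
print(r.sense())
for n in("side","top"):
    im=r.capture(n);cv2.imwrite(f"pics/{n}0.png",im)
    m=r.camera_model(n);print(n,np.round(m["mtx"],1).tolist(),np.round(m["R"],3).tolist(),np.round(m["t"],3).tolist())
    for t in("latch_handle","tongue","hitch","hitch_ball"):
        for d in r.recognise(n,t)[:2]: print(n,t,round(d["score"],2),np.round(np.array(d["rect"])*[512,384,512,384],1))
E
```

```text
pics
{'time_s': 0.0, 'joints': array([ 8.04221212e+01,  2.20914299e+01,  3.79365509e-01, -2.98515382e-02,
       -6.84130684e+01, -1.48183723e+01]), 'joint_velocities': array([0.03336513, 0.00582123, 0.06416016, 0.00124563, 0.01830063,
       0.0092492 ]), 'effort': array([ 3.48036183e-04, -3.90663886e+01,  1.87400401e+01,  4.21987250e+00,
        1.11434128e-02, -1.87518931e-04]), 'tcp_pos': array([0.25787647, 0.56868278, 0.23844748]), 'ee_rot': array([[ 9.10631317e-01, -4.13218946e-01, -8.41091179e-04],
       [-4.13219792e-01, -9.10628962e-01, -2.07287904e-03],
       [ 9.06309071e-05,  2.23518410e-03, -9.99997498e-01]]), 'wrist_force': array([-0.16514922,  0.14669661,  0.53849945]), 'moment': array([ 0.00178042, -0.02082639,  0.01712439]), 'gripper_width': 1.0047136347707397}
side [[415.9, 0.0, 247.3], [0.0, 415.9, 191.4], [0.0, 0.0, 1.0]] [[1.0, -0.004, -0.001], [-0.003, -0.462, -0.887], [0.003, 0.887, -0.462]] [-0.586, 0.095, 1.532]
side latch_handle 0.7 [224.3 152.5 300.7 213.4]
side latch_handle 0.66 [239.1 149.3 253.9 169.4]
side tongue 0.6 [224.6 152.  293.6 187.3]
side hitch 0.72 [224.3 148.  300.7 213.7]
top [[443.7, 0.0, 257.0], [0.0, 443.7, 198.8], [0.0, 0.0, 1.0]] [[0.071, -0.997, 0.004], [-0.975, -0.071, -0.209], [0.208, 0.011, -0.978]] [-0.038, 0.62, 1.326]
top latch_handle 0.58 [181.  198.4 193.  212.9]
top tongue 0.85 [167.7 157.4 245.5 230.8]
top hitch 0.56 [173.8 150.4 259.  242.6]
top hitch_ball 0.45 [329.5 252.6 352.7 270.1]
```

View pics/side0.png

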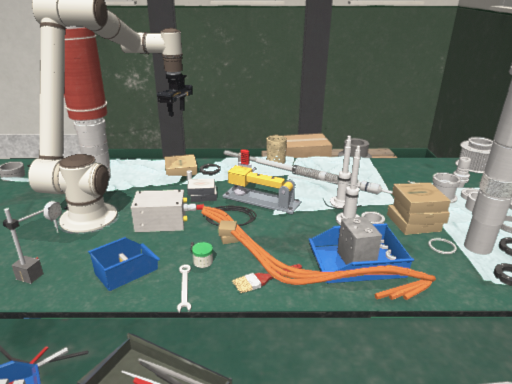

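View pics/top0.png

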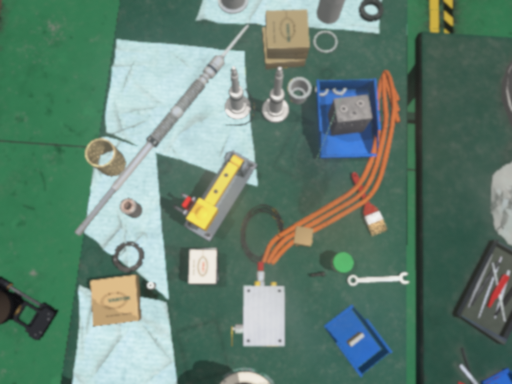

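```bash
python3 - <<'E'
import cv2
a=cv2.imread("pics/side0.png")[130:230,200:330];b=cv2.imread("pics/top0.png")[140:260,150:280]
cv2.imwrite("pics/s_crop.png",cv2.resize(a,None,fx=6,fy=6,interpolation=cv2.INTER_CUBIC)[:600,:780])
cv2.imwrite("pics/t_crop.png",cv2.resize(b,None,fx=5,fy=5,interpolation=cv2.INTER_CUBIC))
E
```

```text
(no output)
```

View pics/s_crop.png

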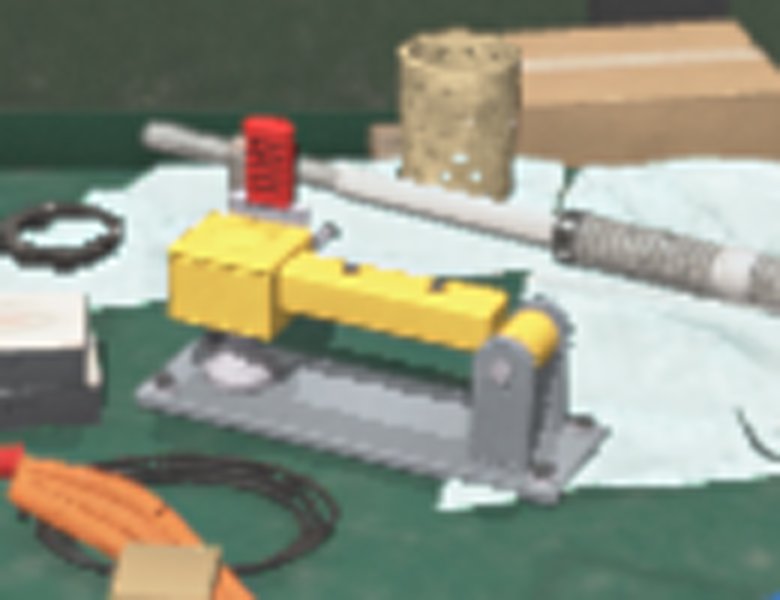

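View pics/t_crop.png

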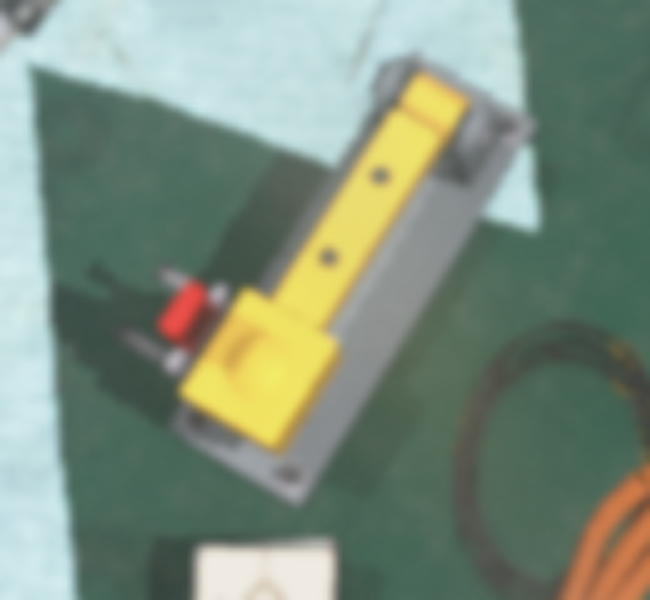

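```bash
cat > h.py <<'E'
import numpy as np
from station import r
def proj(n,X):
    m=r.camera_model(n);c=np.atleast_2d(X)@np.array(m["R"]).T+np.array(m["t"]).ravel();p=c@np.array(m["mtx"]).T;return p[:,:2]/p[:,2:]
def H(p,X):
    c,s=np.cos(p[2]),np.sin(p[2]);return np.atleast_2d(X)@np.array([[c,s,0],[-s,c,0],[0,0,1]])+[p[0],p[1],0]
E
python3 - <<'E'
from h import *
from scipy.optimize import least_squares
T=lambda x,y:(150+x/5,140+y/5)
S=lambda x,y:(200+x/6,130+y/6)
obs=[("top",(-.055,-.05,.012),T(300,503)),("top",(.245,-.05,.012),T(533,125)),
("top",(0,.043,.178),T(187,310)),("top",(-.055,.05,.012),T(172,430)),
("side",(-.055,-.05,.012),S(137,395)),("side",(.245,-.05,.012),S(550,498)),("side",(.245,.05,.012),S(608,430)),
("side",(0,.043,.181),S(270,122)),("side",(0,.036,.152),S(270,163)),("side",(.2,-.04,.08),S(501,372))]
f=lambda p:np.array([proj(n,H(p,X))[0]-o for n,X,o in obs])
s=least_squares(lambda p:f(p).ravel(),[.6,.15,-.6],loss="soft_l1")
print(s.x,np.degrees(s.x[2]));print(np.round(f(s.x),1))
print("handle",H(s.x,[0,.043,.152]),"axes",H([0,0,s.x[2]],np.eye(3)))
for n in("side","top"):
    print(n,proj(n,H(s.x,[[0,0,.115],[0,.043,.152],[-.038,-.033,.115],[.038,.033,.115]])).round(1).tolist())
    for d in r.outline_of(n,"latch_handle")[:2]:
        v,u=np.nonzero(d["pixels"]);print(d["score"],u.mean(),v.mean(),len(u))
E
```

```text
[ 0.55600802  0.1655565  -0.46811058] -26.82076066344084
[[ 0.3  0.2]
 [ 1.9 -1.6]
 [-0.1 -0.9]
 [-0.4 -1.1]
 [-1.3 -0.6]
 [ 0.4 -0.7]
 [ 0.1 -1.1]
 [-0.8 -0.2]
 [-1.6  0.5]
 [-1.   0.3]]
handle [[0.57540966 0.20393066 0.152     ]] axes [[ 0.89242239 -0.45120093  0.        ]
 [ 0.45120093  0.89242239  0.        ]
 [ 0.          0.          1.        ]]
side [[239.3, 169.6], [244.2, 157.0], [226.7, 170.9], [251.7, 168.2]]
0.55 244.27826086956523 158.48695652173913 115
top [[202.5, 212.6], [188.7, 202.9], [205.1, 229.0], [200.0, 196.5]]
0.49 187.51030927835052 204.4020618556701 194
0.27 318.525 273.575 40
```

```bash
cat >> h.py <<'E'
from scipy.spatial.transform import Rotation as Ro
YAW=np.radians(-27.2); P=np.array([.556,.1656,YAW])
EX=H([0,0,YAW],[1,0,0])[0];EY=H([0,0,YAW],[0,1,0])[0];EZ=np.array([0,0,1.])
def Rt(th): # tool pointing down tilted with drawbar raised by th
    Q=Ro.from_rotvec(EY*th).as_matrix()
    return Q@np.c_[EX,-EY,-EZ]
def plan(pos,th=0):
    s=r.sense();R=np.array(s["ee_rot"]);d=R.T@(np.array(pos)-s["tcp_pos"])/.3
    w=Ro.from_matrix(R.T@Rt(th)).as_rotvec()/np.pi
    print("t",round(s["time_s"],2),"tcp",s["tcp_pos"].round(4),"F",s["wrist_force"].round(1),"w",round(s["gripper_width"],3))
    print("row",d.round(4),w.round(4))
E
python3 - <<'E'
from h import *
h=H(P,[0,.043,.0])[0];print(h)
plan(h+[0,0,.27])
E
```

```text
[0.57565521 0.2038449  0.        ]
t 0.6 tcp [0.2581 0.5692 0.2396] F [-0.1 -0.2 -0.3] w 1.001
row [ 1.4671  0.6719 -0.1015] [-0.      0.      0.0156]
```

```bash
python3 -m creep '[[1,0.12,0.05,-0.05,0,0,0.0156],[1,0.24,0.10,-0.1,0,0,0.0156],[1,0.36,0.16,-0.1,0,0,0.0156],[1,0.48,0.22,-0.1,0,0,0.0156],[1,0.60,0.27,-0.1,0,0,0.0156]]'
python3 -c "
from h import *
plan(H(P,[0,.043,.27])[0])"
```

```text
time_s: 1.02
tcp_pos: [0.3892, 0.4194, 0.2702]
ee_rot: [[0.89, -0.457, 0.0], [-0.457, -0.89, 0.001], [-0.0, -0.001, -1.0]]
wrist_force: [1.1, -0.2, 0.4]
gripper_width: 1.002
t 1.02 tcp [0.3892 0.4194 0.2702] F [ 1.1 -0.2  0.4] w 1.002
row [8.809e-01 3.555e-01 2.000e-04] [-0.0003  0.      0.0002]
```

```bash
python3 -m creep '[[1,0.12,0.05,0,0,0,0],[1,0.25,0.10,0,0,0,0],[1,0.37,0.15,0,0,0,0],[1,0.50,0.20,0,0,0,0],[1,0.62,0.25,0,0,0,0]]'
python3 -c "
from h import *
plan(H(P,[0,.043,.27])[0])"
```

```text
time_s: 1.43
tcp_pos: [0.5216, 0.266, 0.2705]
ee_rot: [[0.89, -0.457, 0.001], [-0.457, -0.89, 0.001], [0.0, -0.002, -1.0]]
wrist_force: [1.0, 0.2, 0.0]
gripper_width: 1.0
t 1.43 tcp [0.5216 0.266  0.2705] F [1.  0.2 0. ] w 1.0
row [0.2549 0.102  0.0015] [-0.0005 -0.0001  0.0002]
```

```bash
python3 -m creep '[[1,0.10,0.04,0,0,0,0],[1,0.20,0.08,0,0,0,0],[1,0.255,0.102,0,0,0,0],[1,0.255,0.102,0,0,0,0],[1,0.255,0.102,0,0,0,0]]'
python3 - <<'E'
from h import *
import cv2
plan(H(P,[0,.043,.158])[0])
a=r.capture("side")[90:190,200:330];b=r.capture("top")[140:260,150:280]
cv2.imwrite("pics/s1.png",cv2.resize(a,None,fx=6,fy=6,interpolation=cv2.INTER_CUBIC))
cv2.imwrite("pics/t1.png",cv2.resize(b,None,fx=5,fy=5,interpolation=cv2.INTER_CUBIC))
t=r.sense()["tcp_pos"];print(proj("side",t),proj("side",t+[0,0,-.017]),proj("top",t))
E
```

```text
time_s: 1.85
tcp_pos: [0.5761, 0.2029, 0.2701]
ee_rot: [[0.889, -0.459, 0.0], [-0.459, -0.889, 0.001], [-0.0, -0.001, -1.0]]
wrist_force: [0.2, -0.2, 0.4]
gripper_width: 1.002
t 1.85 tcp [0.5761 0.2029 0.2701] F [ 0.2 -0.2  0.4] w 1.002
row [-0.0026 -0.0016  0.3738] [-0.0004  0.0001 -0.0005]
[[244.08859    128.30292308]] [[244.10847838 132.53784913]] [[182.02913042 194.09595659]]
```

View pics/s1.png

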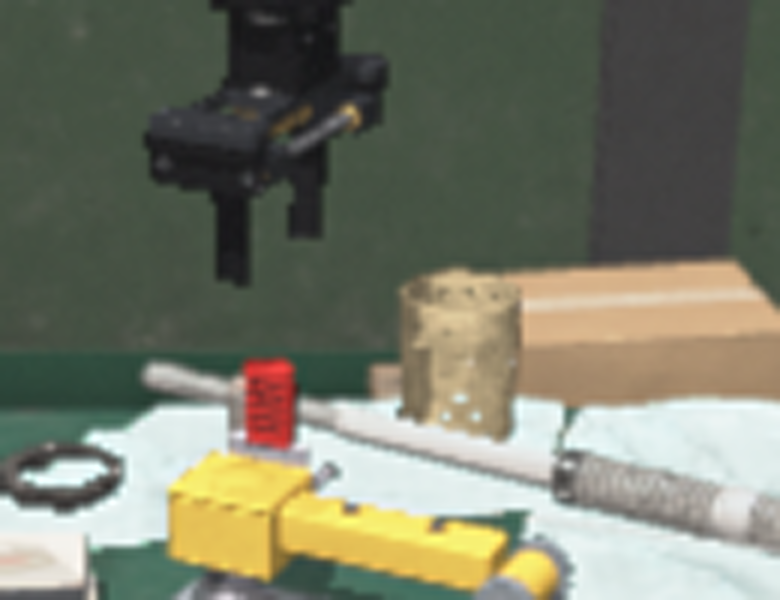

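View pics/t1.png

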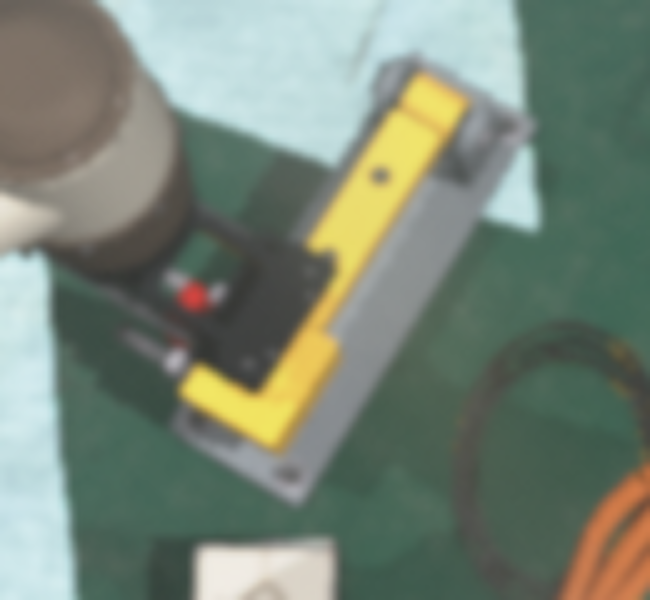

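Side view: the fingers are above the red paddle (paddle near px 245,157; tool axis at column 244). The top view fits too. I'm descending in two steps.

```bash
python3 -m creep '[[1,-0.002,-0.002,0.10,0,0,0],[1,-0.002,-0.002,0.20,0,0,0],[1,-0.002,-0.002,0.29,0,0,0],[1,-0.002,-0.002,0.34,0,0,0],[1,-0.002,-0.002,0.37,0,0,0]]'
python3 - <<'E'
from h import *
import cv2
plan(H(P,[0,.043,.158])[0])
a=r.capture("side")[110:210,200:330]
cv2.imwrite("pics/s2.png",cv2.resize(a,None,fx=6,fy=6,interpolation=cv2.INTER_CUBIC))
E
```

```text
time_s: 2.37
tcp_pos: [0.5733, 0.2059, 0.1571]
ee_rot: [[0.891, -0.455, -0.003], [-0.455, -0.891, -0.0], [-0.002, 0.002, -1.0]]
wrist_force: [-1.6, 0.3, -0.9]
gripper_width: 1.002
t 2.37 tcp [0.5733 0.2059 0.1571] F [-1.6  0.3 -0.9] w 1.002
row [ 0.0102  0.0024 -0.0031] [0.0005 0.0007 0.0009]
```

View pics/s2.png

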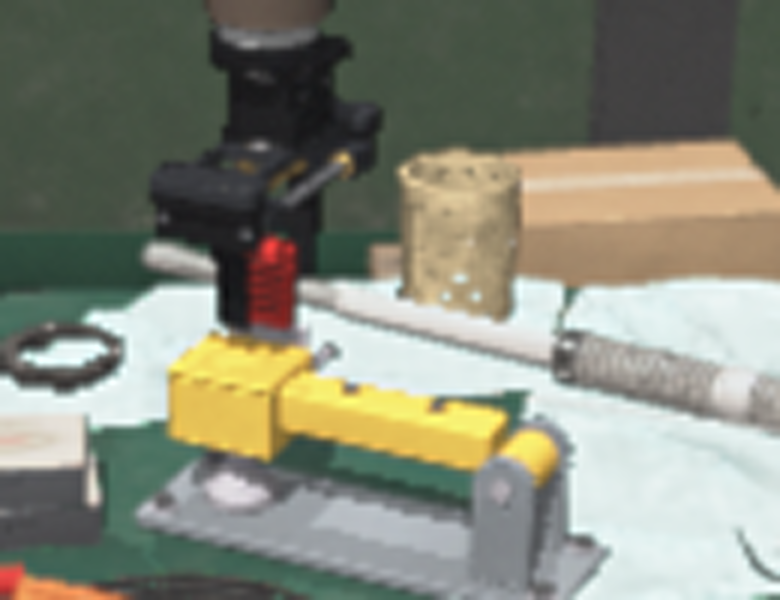

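```bash
python3 -m creep '[[0.6,0.01,0.002,-0.003,0,0,0],[0.3,0.01,0.002,-0.003,0,0,0],[0,0.01,0.002,-0.003,0,0,0],[0,0.01,0.002,-0.003,0,0,0],[0,0.01,0.002,-0.003,0,0,0]]'
python3 -m creep '[[0,0,0,0,0,0,0],[0,0,0,0,0,0,0],[0,0,0,0,0,0,0],[0,0,0,0,0,0,0]]'
python3 - <<'E'
from h import *
import cv2
plan(H(P,[0,.043,.158])[0])
E
```

```text
time_s: 2.83
tcp_pos: [0.5759, 0.204, 0.1583]
ee_rot: [[0.891, -0.455, -0.002], [-0.455, -0.891, 0.0], [-0.002, 0.001, -1.0]]
wrist_force: [0.8, 0.2, -0.3]
gripper_width: 0.709
time_s: 3.17
tcp_pos: [0.576, 0.204, 0.1584]
ee_rot: [[0.891, -0.455, -0.002], [-0.455, -0.891, 0.0], [-0.002, 0.001, -1.0]]
wrist_force: [-0.1, -0.1, -0.1]
gripper_width: 0.404
t 3.17 tcp [0.576  0.204  0.1584] F [-0.1 -0.1 -0.1] w 0.404
row [-0.0007  0.001   0.0015] [0.0002 0.0006 0.0008]
```

```bash
for i in 1 2; do python3 -m creep '[[0,0,0,0,0,0,0],[0,0,0,0,0,0,0],[0,0,0,0,0,0,0],[0,0,0,0,0,0,0]]';done
python3 - <<'E'
from h import *
s=r.sense();print(s["wrist_force"]@EX,s["wrist_force"]@EY, s["tcp_pos"]@EY,s["gripper_width"]*87,s["moment"])
E
```

```text
time_s: 3.5
tcp_pos: [0.5779, 0.2076, 0.1586]
ee_rot: [[0.891, -0.454, 0.004], [-0.454, -0.891, 0.007], [0.0, -0.008, -1.0]]
wrist_force: [4.7, 9.7, -3.8]
gripper_width: 0.155
time_s: 3.83
tcp_pos: [0.578, 0.2077, 0.1585]
ee_rot: [[0.891, -0.454, 0.004], [-0.454, -0.891, 0.007], [0.0, -0.008, -1.0]]
wrist_force: [0.9, 2.5, -0.4]
gripper_width: 0.159
-0.32976717363537245 2.6666319078235574 0.4489536148812919 13.809639464131749 [ 0.32686012 -0.04895052  0.14862892]
```

Gripped at 13.8 mm, which matches the 14 mm paddle. Next is the sideways pull along tool −y.

```bash
python3 -m creep '[[0,0,-0.015,0,0,0,0],[0,0,-0.03,0,0,0,0],[0,0,-0.045,0,0,0,0],[0,0,-0.055,0,0,0,0],[0,0,-0.06,0,0,0,0]]'
cat > q.py <<'E'
from h import *
s=r.sense();print("Fx,Fy,Fz hitch",(s["wrist_force"]@EX).round(1),(s["wrist_force"]@EY).round(1),s["wrist_force"][2].round(1),"y",round((s["tcp_pos"]@EY-.44895)*1000,1),"x",round(s["tcp_pos"]@EX*1000,1),"w",s["gripper_width"]*87)
E
python3 q.py
```

```text
time_s: 4.25
tcp_pos: [0.5842, 0.2203, 0.1582]
ee_rot: [[0.891, -0.454, -0.003], [-0.454, -0.891, 0.0], [-0.002, 0.001, -1.0]]
wrist_force: [-4.0, -9.6, 3.1]
gripper_width: 0.16
Fx,Fy,Fz hitch 0.8 -10.3 3.1 y 14.0 x 418.9 w 13.946772952535884
```

```bash
python3 -m creep '[[0,0,-0.012,0,0,0,0],[0,0,-0.024,0,0,0,0],[0,0,-0.03,0,0,0,0],[0,0,-0.03,0,0,0,0]]'
python3 q.py
```

```text
time_s: 4.58
tcp_pos: [0.5866, 0.2248, 0.1582]
ee_rot: [[0.89, -0.455, -0.008], [-0.455, -0.89, -0.006], [-0.005, 0.009, -1.0]]
wrist_force: [-4.5, -9.9, 3.2]
gripper_width: 0.156
Fx,Fy,Fz hitch 0.5 -10.9 3.2 y 19.1 x 419.0 w 13.582502769075306
```

```bash
python3 -m creep '[[0,0,-0.015,0,0,0,0],[0,0,-0.025,0,0,0,0],[0,0,-0.025,0,0,0,0]]'
python3 q.py
```

```text
time_s: 4.83
tcp_pos: [0.5873, 0.2264, 0.158]
ee_rot: [[0.889, -0.457, -0.016], [-0.457, -0.889, -0.014], [-0.008, 0.02, -1.0]]
wrist_force: [-6.1, -13.8, 5.1]
gripper_width: 0.159
Fx,Fy,Fz hitch 0.9 -15.0 5.1 y 20.9 x 418.9 w 13.853123679135404
```

The handle is at its end stop: y = 20.9 mm, the force has risen to 15 N (above the spring's 11 N), and the tool is barely moving. Next I work out the lift arc.

```bash
cat > arc.py <<'E'
from h import *
import sys
s=r.sense();R=np.array(s["ee_rot"]);t=s["tcp_pos"]
piv=H(P,[.2,0,.08])[0]
th0=float(np.arcsin(np.clip(R[:,2]@-EX,-1,1)))
print("theta now (tool tilt)",round(th0,3),"rel",((t-piv)@EX).round(4),t[2]-.08, "theta from pos",round(float(np.arctan2(t[2]-.08,-(t-piv)@EX)-np.arctan2(.078,.2)),3))
for a in map(float,sys.argv[1:]):
    Q=Ro.from_rotvec(EY*a).as_matrix();rel=t-piv
    d=Q@rel-rel
    print(a,"row",(R.T@d/.3).round(4),(Ro.from_matrix(R.T@Q@R).as_rotvec()/np.pi).round(4))
E
python3 arc.py .03 .06 .1 .15 .2
```

```text
theta now (tool tilt) 0.008 rel -0.1999 0.07800084093088537 theta from pos 0.0
0.03 row [ 0.0079  0.0004 -0.0199] [-0.     -0.0095 -0.0002]
0.06 row [ 0.0165  0.0008 -0.0396] [-0.     -0.0191 -0.0004]
0.1 row [ 0.0288  0.0013 -0.0655] [-0.     -0.0318 -0.0006]
0.15 row [ 0.0456  0.002  -0.097 ] [-0.     -0.0477 -0.001 ]
0.2 row [ 0.0639  0.0026 -0.1277] [-0.     -0.0636 -0.0013]
```

```bash
python3 -m creep '[[0,0.004,-0.022,-0.010,0,-0.005,0],[0,0.008,-0.022,-0.020,0,-0.0095,0],[0,0.0165,-0.021,-0.040,0,-0.019,0],[0,0.0288,-0.021,-0.0655,0,-0.032,0]]'
python3 q.py; python3 arc.py .05 .1 .15 .2 .25
```

```text
time_s: 5.17
tcp_pos: [0.5941, 0.223, 0.1754]
ee_rot: [[0.881, -0.458, -0.119], [-0.459, -0.888, 0.023], [-0.116, 0.034, -0.993]]
wrist_force: [-5.7, -15.0, -2.6]
gripper_width: 0.161
Fx,Fy,Fz hitch 1.8 -15.9 -2.6 y 21.0 x 426.5 w 13.983446971609196
theta now (tool tilt) 0.116 rel -0.1923 0.09535899949587733 theta from pos 0.088
0.05 row [ 0.0129  0.0011 -0.0334] [-0.0001 -0.0159 -0.0005]
0.1 row [ 0.0275  0.0021 -0.066 ] [-0.0002 -0.0318 -0.0011]
0.15 row [ 0.0436  0.0031 -0.0979] [-0.0003 -0.0477 -0.0016]
0.2 row [ 0.0614  0.004  -0.129 ] [-0.0003 -0.0636 -0.0021]
0.25 row [ 0.0806  0.0049 -0.1591] [-0.0004 -0.0795 -0.0027]
```

```bash
python3 -m creep '[[0,0.013,-0.019,-0.034,0,-0.014,0],[0,0.0275,-0.018,-0.066,0,-0.028,0],[0,0.0436,-0.017,-0.098,0,-0.043,0],[0,0.0614,-0.016,-0.129,0,-0.059,0]]'
python3 q.py; python3 arc.py .05 .1 .15 .2
```

```text
time_s: 5.5
tcp_pos: [0.614, 0.213, 0.2105]
ee_rot: [[0.84, -0.458, -0.292], [-0.449, -0.888, 0.102], [-0.305, 0.046, -0.951]]
wrist_force: [-7.9, -12.9, -4.0]
gripper_width: 0.165
Fx,Fy,Fz hitch -1.1 -15.1 -4.0 y 21.1 x 448.7 w 14.366134799743817
theta now (tool tilt) 0.311 rel -0.1701 0.13049169074022293 theta from pos 0.283
0.05 row [ 0.0129  0.0012 -0.0333] [-0.0003 -0.0159 -0.0007]
0.1 row [ 0.0274  0.0024 -0.0659] [-0.0005 -0.0318 -0.0014]
0.15 row [ 0.0436  0.0035 -0.0978] [-0.0008 -0.0477 -0.0021]
0.2 row [ 0.0613  0.0046 -0.1288] [-0.001  -0.0636 -0.0027]
```

Now at about 0.28 rad. I raise it to about 0.4 and hold.

```bash
python3 -m creep '[[0,0.013,-0.019,-0.034,0,-0.014,0],[0,0.0275,-0.018,-0.066,0,-0.028,0],[0,0.036,-0.017,-0.083,0,-0.036,0],[0,0.036,-0.017,-0.083,0,-0.036,0],[0,0.036,-0.017,-0.083,0,-0.036,0]]'
python3 q.py; python3 arc.py .02
python3 - <<'E'
from h import *
import cv2
for n,sl in(("side",(slice(90,220),slice(190,320))),("top",(slice(140,260),slice(150,280)))):
    cv2.imwrite(f"pics/{n}3.png",cv2.resize(r.capture(n)[sl],None,fx=4.5,fy=4.5,interpolation=cv2.INTER_CUBIC))
E
python3 q.py
```

```text
time_s: 5.92
tcp_pos: [0.6297, 0.205, 0.2299]
ee_rot: [[0.796, -0.458, -0.396], [-0.438, -0.887, 0.146], [-0.418, 0.057, -0.907]]
wrist_force: [-10.1, -11.9, -1.2]
gripper_width: 0.172
Fx,Fy,Fz hitch -3.5 -15.2 -1.2 y 21.2 x 466.3 w 14.946538923953423
theta now (tool tilt) 0.432 rel -0.1525 0.14993327287221447 theta from pos 0.405
0.02 row [ 0.005   0.0006 -0.0134] [-0.0002 -0.0064 -0.0003]
Fx,Fy,Fz hitch -3.0 -15.8 -1.0 y 21.3 x 466.1 w 14.5377802078709
```

View pics/side3.png

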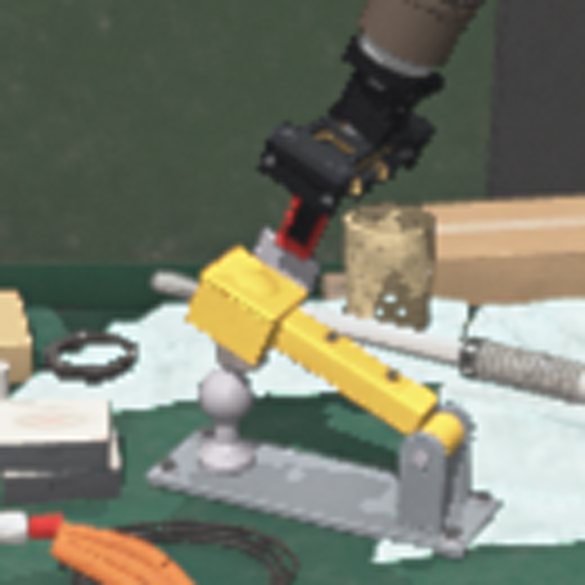

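View pics/top3.png

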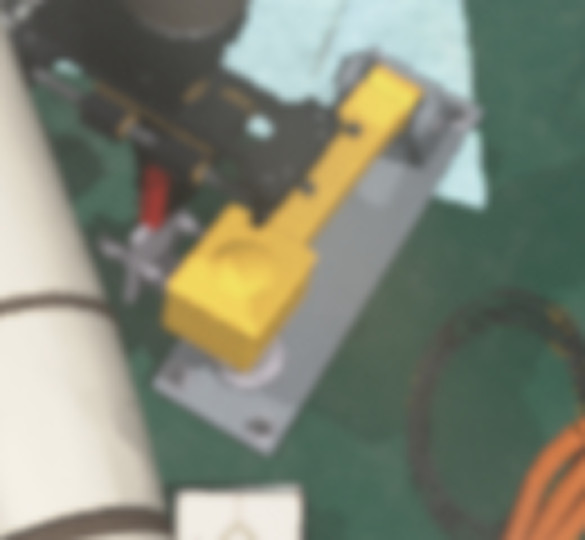

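Side view: the ball stands free at about (224,395) in the crop and the yellow head is well above it. The pull is still held. Last, a steadiness check.

```bash
python3 -m creep '[[0,0.002,-0.018,-0.002,0,0,0],[0,0.002,-0.018,-0.002,0,0,0],[0,0.002,-0.018,-0.002,0,0,0],[0,0.002,-0.018,-0.002,0,0,0],[0,0.002,-0.018,-0.002,0,0,0]]'
python3 q.py; python3 arc.py
python3 - <<'E'
from h import *
import cv2
cv2.imwrite("pics/side4.png",r.capture("side"));r.capture("top");r.capture("top")
s=r.sense();print(s["joint_velocities"].round(2),s["tcp_pos"].round(4),s["time_s"])
E
python3 q.py; python3 arc.py
```

```text
time_s: 6.43
tcp_pos: [0.6296, 0.2051, 0.2298]
ee_rot: [[0.792, -0.457, -0.405], [-0.441, -0.887, 0.14], [-0.423, 0.068, -0.903]]
wrist_force: [-12.0, -11.5, 0.6]
gripper_width: 0.171
Fx,Fy,Fz hitch -5.4 -15.7 0.6 y 21.3 x 466.2 w 14.888701534283642
theta now (tool tilt) 0.438 rel -0.1526 0.14983429458494135 theta from pos 0.404
[0.02 0.04 0.04 0.02 0.08 0.04] [0.6296 0.2051 0.2298] 6.5833
Fx,Fy,Fz hitch -3.9 -15.4 -0.2 y 21.3 x 466.2 w 15.078721252528185
theta now (tool tilt) 0.438 rel -0.1526 0.14980610014511886 theta from pos 0.404
```

View pics/side4.png

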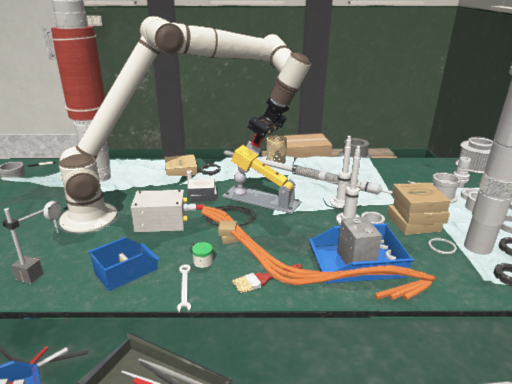

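The side view shows the coupler held up at (245,160) and the ball free at about (240,178). The pot, brush, spanner and nut are where they were. The arm is steady, so I'm handing in.

```bash
python3 -c "
from station import r
print(r.finish_job())"; python3 q.py
```

```text
the job is handed in; nothing more can be done
None
the job is handed in; nothing more can be done
```

The coupler is unlatched, lifted clear of the ball and held there, and I handed the job in at about 6.6 s.

**Latch:** I gripped the red handle at about 14 mm, its known thickness. I pulled it sideways to its end stop with the coupler still on the ball. It had moved about 20.9 mm by the tool position, with 15 N at the wrist against the spring's 11 N. The latch itself has no direct reading; the extra 0.9 mm over the 20 mm stop is probably tool flex.

**Lift:** I swung the drawbar up to about 0.40 rad with the latch still pulled. By geometry, the lowest part of the rim is about 127 mm above the bench and the top of the ball is at 105 mm.

**Last checks:**
- **Steadiness:** the tool position did not change over the last readings, joint speeds were below 0.1 °/s, and the pull was holding at about 15 N.
- **Picture:** the side camera shows the ball free with the head well above it.
- **Other items:** the pot, brush, spanner and nut looked unmoved in the side picture. The bush and cap screw I did not check individually.
- **Disagreement:** the tool's tilt gave 0.44 rad and its position gave 0.40 rad. The tool is tilted a little more than the drawbar, and it leans slightly from the pull. Either value is above the 0.3 rad needed.

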